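# Set up a rod stand in the corner jig

## Robot

A 6-joint arm with a two-finger parallel gripper is mounted at the origin on the work surface. World frame = base frame: x ahead of the robot, y to its left, z up, the work surface at z = 0. Lengths are in m, angles in degrees, forces in N, time in s.
With the tool pointing down it reaches from about 0.25 to 0.725 m from the base axis. Payload 9.7 kg.
Tool frame: the origin (TCP) lies at the very end of the fingers, on their centre line; the grasp point (between the pads) lies 19 mm behind it; z points along the fingers, y is the line along which they close (so a half turn about z gives the same grasp; the last joint's range is limited). The gripper opens to 85 mm and grips with 20 to 120 N. Pads are 22 mm wide; open, the fingers measure 114 mm over their backs; the gripper's body (76 mm by 85 mm) begins 54 mm behind the grasp point. The pads swing forward as they close: fully open they stand 13 mm farther back than shut.
Start: joints at [-68.927, 4.979, 10.078, 95.1, 0, 90], TCP at [0.198, -0.513, 0.231] pointing down, gripper open.
Joint ranges: [-179.16, 179.16], [-48.56, 103.87], [-65.8, 70.77], [-126.05, 130.52], [-82.76, 87.17], [-180, 180]. Speed limits (degrees/s): [127.2, 127.2, 147.25, 180, 180, 180].

## Interface

Orientations are given as [roll, pitch, yaw] about the fixed x, y, z axes, in that order (R = Rz(yaw) Ry(pitch) Rx(roll)).
In Python, from workcell import bot gives the robot as it stands.
- The arm moves only by the tool arm_command, never from a script. Its argument "series" is a list of rows, each a list of 4 numbers: the shift along the tool's x, y, z in m, then the turn about the tool's z in rad. A call has exactly 5 rows; each row is the pose to reach, as a shift and turn from the pose commanded when the call began, along the tool's axes at that moment; what a row does not reach only later rows make up. A row lasts 1/10 s, in which the tool goes at most 50 mm and 8.59 degrees, less where a joint would pass 70% of its speed; a pose out of reach is approached as far as the arm can. A call with a gripper value outside its range is refused whole. "hand" is the finger opening in m, from 0 to 0.0854, set as the call begins (left out, the last holds). The fingers move at their own pace and stop on an object; "grip_force" is the grip in N (left out, the last holds). Time passes only in rows, so rows that repeat a pose let the fingers close, or fill a call up. It gives the time, the measured TCP pose, the force, the opening and the grip force at its end, in the units of the state.
- bot.get_obs(): the state, without advancing time (a new reading comes with each control period).
- bot.camera(name): name is "side" or "top" or "wrist"; returns a dict with "color" (384x512x3 uint8, blue, green, red), "camera_matrix" (3x3 intrinsics, pixels), "dist_coeffs" ([k1, k2, p1, p2, k3] as OpenCV has them; the pictures are not rectified), "xyz" and "orientation" of the camera in the world; the wrist camera has in their place "T_tool_cam" (4x4, takes a point from camera to tool coordinates, whose origin is the TCP and whose axes are the flange's). Camera axes: x right, y up, looking along -z (the intrinsics and any distortion apply to the point x, -y, -z); pixel columns grow to the right and rows downward; lengths in m; the calibration is good to about 2 mm. A picture is of the moment at which its call begins: read the wrist's pose just before it. There is no depth.
- bot.job_done(): hands the job in; it is judged then, once.
Trained networks look in the newest picture that a camera, given by its name, has taken for a name from the list of things; names that differ only in an ending like _2 or _b are one class to them, and where a whole thing is asked for, a point or a joint stands for the part that bears it (a point fixed in the world has none). Each returns a list of dicts, best first, with "confidence" (0 to 1); they miss things now and then, are a little off and sometimes report something else, mostly with a low value. They report only what shows in the picture. A call takes as long as a camera call. They do not tell look-alikes from the thing itself.
- bot.find_in(camera, target): "location" ([column, row] in pixels, amid what is visible of it).
- bot.mark_of(camera, target): "location" ([column, row] in pixels: a listed point, or the origin of a listed thing).
The state is a dict: "time": time; "q": joint angles; "qd": joint speeds; "joint_efforts": joint torques, N m; "ee_pos": TCP position; "tcp_rot": TCP orientation; "wrist_force": force on the tool from outside, world axes, zero at the start; "torque": the same for the moment, N m; "opening": finger opening in m; "grasp_force": force on a finger pad.
Only numpy, scipy, OpenCV 4.12 (cv2) and the standard library are available. Lean on these libraries where they do the work, as an engineer would, in place of code of your own. Each camera call takes 0.05 s, during which the arm holds its last target. There are 200 camera calls.

## Task

Set up the little rod stand for fixing: slide the steel base plate along the jig board, without lifting it off, until it sits squarely against both stop bars in the corner. Then take the longest rod from the sloping rack, lower it gently into the plate's collar until it stands upright on the bottom, and let go, with the plate still tight in the corner. Leave the other two rods in the rack and don't push anything else on the bench around.

Things in the scene. Friction and masses are not known exactly. Their poses are not given: they have to be found in the camera images.
- jig: Fixed plywood board, 250 x 250 x 10 mm, yaw within 0.25 rad. Two dark steel stop bars on it, one along the +x edge, one along the +y edge, 20 mm wide, 12 mm above the board, meet in a square inner corner. Origin: under that corner, on the bench; x and y along the bars; the free board reaches 230 mm to -x and to -y, its top at z = 10 mm.
- jig_corner (a point): The inner corner of the two stop bars, at the height of the board's top surface. Axes as the jig's.
- plate: Loose steel plate, 100 x 100 x 6 mm, 0.4-0.8 kg, on the jig board. At its centre a round upright collar: outer diameter 28, bore 16 mm, mouth 41 mm above the underside, bore 35 mm deep, closed by the plate. Origin: centre of the underside; x, y along edges, z up. Its four turns are alike. Home against both bars, its origin is at x = y = -50 mm in the jig's frame.
- collar_mouth (a point): Centre of the collar's mouth, 41 mm above the plate's underside. Axes as the plate's.
- rack: Fixed wooden rack, base 125 x 170 mm: a sloping slab with three grooves (18 wide, 12 deep, 115 mm long) at y = -55, 0, 55 mm, one rod in each, in any order. The rods lean 35 degrees from upright towards the rack's -x (the robot), feet on a ledge at x = 0, z = 25 mm; the slab supports their lower 115 mm on the robot's side. Origin: on the bench; y across the grooves.
- long_rod: The long rod: plain round aluminium, 12 mm diameter, 200 mm long, about 0.06 to 0.11 kg, in one of the three grooves of the rack. It is the longest, so its upper 85 mm stand free above the slab. Origin: centre of its lower end; z along the rod to its upper end. Both ends are alike.
- long_rod_end (a point): Centre of the long rod's upper end, 200 mm from its origin.
- short_rod: Short plain round aluminium rod, 12 mm diameter, 130 mm long, in another groove of the rack. Not to be used. Origin: centre of its lower end; z along the rod, upward.
- bolt: Steel bolt, 12 mm diameter shank, 133 mm long in all, with a 20 mm round head at its top, in another groove of the rack. Not to be used. Origin: centre of its lower end; z along the shank, upward.
- spray_can: Dark grey spray can, 66 mm diameter, 190 mm tall, standing beyond the rack and the jig. Bystander. Origin: centre of its underside.
- jar: Amber jar with a steel cap, 64 mm diameter, 75 mm tall, standing beyond the rack. Bystander. Origin: centre of its underside.
- wrench: Steel wrench lying on the bench near the robot. Bystander.
- brush: Brush lying on the bench, left of the jig board. Bystander.
- hammer: Hammer lying on the bench, right of the rack. Bystander.
- cutting_disc: Black cutting disc, 116 mm diameter, 6 mm thick, lying flat at the right front. Bystander. Origin: centre of its underside.
- tin: Small open steel tin, 74 mm diameter, 60 mm tall, left of the jig board. Bystander. Origin: centre of its underside.
Mind the look-alikes: they are no part of the job. Leave any pink or red look-alike of the plate alone.

How it is judged (in metres and radians):
On the way, in this order (a step that is already met when the one before it is completed fails the run):
1. the base plate lies square against both stop bars in the jig's corner (x of plate in the frame of jig between -0.0535 and -0.045 m and y of plate in the frame of jig between -0.0535 and -0.045 m and z of plate in the frame of jig below 0.0125 m and (angle between the x axis of plate and the x axis of jig, either way round below 0.05 rad or angle between the x axis of plate and the y axis of jig, either way round below 0.05 rad)), for 0.2 s.
2. the long rod stands upright on the bottom of the collar (((horizontal distance between long_rod and plate below 0.006 m and z of long_rod in the frame of plate below 0.0095 m and angle between long_rod's own z axis and vertical below 0.17 rad) or (horizontal distance between long_rod_end and plate below 0.006 m and z of long_rod_end in the frame of plate below 0.0095 m and angle between long_rod's own z axis and vertical above 2.97 rad))), for 0.2 s.
At the end, for the whole second after the job is handed in: The base plate lies flat on the jig board, each of the two edges facing the stop bars within 3.5 mm of its bar and square to it within 0.05 rad; the long rod stands in the plate's collar, on the bottom (within 3.5 mm), upright within 0.17 rad, either end up; both are at rest (all of step 1 and ((horizontal distance between long_rod and plate below 0.006 m and z of long_rod in the frame of plate below 0.0095 m and angle between long_rod's own z axis and vertical below 0.17 rad) or (horizontal distance between long_rod_end and plate below 0.006 m and z of long_rod_end in the frame of plate below 0.0095 m and angle between long_rod's own z axis and vertical above 2.97 rad)) and linear speed of plate below 0.02 m/s and linear speed of long_rod below 0.03 m/s); the robot touches nothing.
It fails at once if the base plate is lifted off the board (more than 15 mm) (z of plate in the frame of jig above 0.025 m).
It fails at once if the long rod is dropped into the collar (falls faster than 0.5 m/s inside it) (((horizontal distance between long_rod and plate below 0.01 m and z of long_rod in the frame of plate below 0.041 m) or (horizontal distance between long_rod_end and plate below 0.01 m and z of long_rod_end in the frame of plate below 0.041 m)) and linear speed of long_rod above 0.5 m/s).
It fails at once if the short rod or the bolt is moved more than 25 mm (distance of any of short_rod, bolt from where it was at the start of the episode above 0.025 m).
It fails at once if a bystander is moved more than 40 mm or tipped over (distance of any of spray_can, jar, wrench, brush, hammer, cutting_disc, tin from where it was at the start of the episode above 0.04 m or angle between any of spray_can, jar, tin's own z axis and vertical above 0.5 rad).
It also fails if it takes over 64 s, if anything falls off the work surface, if the arm or the gripper's body presses on something with over 40 N, if the wrist force passes 120 N, or if a joint passes its speed limit or range.

## Working session

There is one attempt and no reset: what is moved stays moved. The work goes in short steps, Python scripts to look and compute and a tool call to move; the robot and the scene stay as the last step left them, time stands still between calls to the robot, and variables do not carry over. Pictures are saved under pics/ and viewed, at most 10 in all, crops included, and the job is handed in when it is done.

Besides the shell and the picture viewer there is one more tool, called by a JSON object that holds its "name" and its "arguments". arm_command: Moves the arm, as the interface text tells. Its arguments: {"type":"object","properties":{"series":{"type":"array"},"hand":{"type":"number"},"grip_force":{"type":"number"}},"required":["series"]}

```bash
mkdir -p pics; ls
python3 - <<'E'
from workcell import bot
import cv2,numpy as np
o=bot.get_obs();print({k:np.round(v,3) for k,v in o.items()})
for c in("top","side"):
    d=bot.camera(c);cv2.imwrite(f"pics/{c}0.png",d["color"])
    print(c,d["camera_matrix"],d["dist_coeffs"],d["xyz"],d["orientation"])
    for n in("jig_corner","plate","collar_mouth","long_rod","long_rod_end","rack","jig","short_rod","bolt","spray_can","tin"):
        print(n,[(np.round(r["location"]).tolist(),round(r["confidence"],2)) for r in bot.mark_of(c,n)][:4])
E
```

```text
pics
{'time': np.float64(0.0), 'q': array([-68.927,   5.012,  10.032,  95.1  ,  -0.   ,  89.999]), 'qd': array([ 0.108, -0.006,  0.092,  0.036, -0.081,  0.032]), 'joint_efforts': array([ 0.0000e+00, -5.2038e+01,  4.6481e+01,  1.6000e-02,  0.0000e+00,
        0.0000e+00]), 'ee_pos': array([ 0.198, -0.513,  0.231]), 'tcp_rot': array([-179.92 ,    0.   ,   21.073]), 'wrist_force': array([ 0.057,  0.622, -1.08 ]), 'torque': array([-0.003,  0.002, -0.012]), 'grasp_force': np.float64(0.0), 'opening': np.float64(0.086)}
top [[380.26058331   0.         259.24005976]
 [  0.         380.26058331 189.9908224 ]
 [  0.           0.           1.        ]] [-0.04414949  0.          0.          0.          0.        ] [0.44781473 0.01435128 1.3284878 ] [ 3.82687925e+00  4.11503210e-02 -9.01946611e+01]
jig_corner [([201.0, 156.0], 0.68), ([355.0, 192.0], 0.55)]
plate [([238.0, 193.0], 0.88), ([239.0, 116.0], 0.88), ([201.0, 264.0], 0.56)]
collar_mouth [([246.0, 112.0], 0.85), ([238.0, 194.0], 0.78), ([199.0, 264.0], 0.7)]
long_rod [([338.0, 160.0], 0.66)]
long_rod_end [([355.0, 192.0], 0.66)]
rack [(
[... 189 characters left out ...]
478.70921524   0.         262.73821334]
 [  0.         478.70921524 189.14384484]
 [  0.           0.           1.        ]] [0.01484953 0.         0.         0.         0.        ] [0.11944075 1.12380774 0.93109672] [  56.53604236    1.18897128 -160.61883357]
jig_corner [([199.0, 262.0], 0.83)]
plate [([175.0, 225.0], 0.67), ([254.0, 240.0], 0.59), ([322.0, 293.0], 0.56)]
collar_mouth [([254.0, 233.0], 0.94), ([176.0, 214.0], 0.69), ([321.0, 279.0], 0.67)]
long_rod []
long_rod_end [([290.0, 136.0], 0.54)]
rack [([262.0, 186.0], 0.68)]
jig [([200.0, 264.0], 0.78)]
short_rod [([255.0, 237.0], 0.3), ([309.0, 154.0], 0.24)]
bolt []
spray_can [([209.0, 200.0], 0.77)]
tin [([156.0, 327.0], 0.55)]
```

Run:
```python
import cv2
a=cv2.imread("pics/top0.png");cv2.imwrite("pics/t.png",cv2.resize(a[80:300,110:390],None,fx=2.7,fy=2.7,interpolation=cv2.INTER_CUBIC))
b=cv2.imread("pics/side0.png");cv2.imwrite("pics/s.png",cv2.resize(b[100:350,120:390],None,fx=2.4,fy=2.4,interpolation=cv2.INTER_CUBIC))
```

```text
(no output)
```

View pics/t.png

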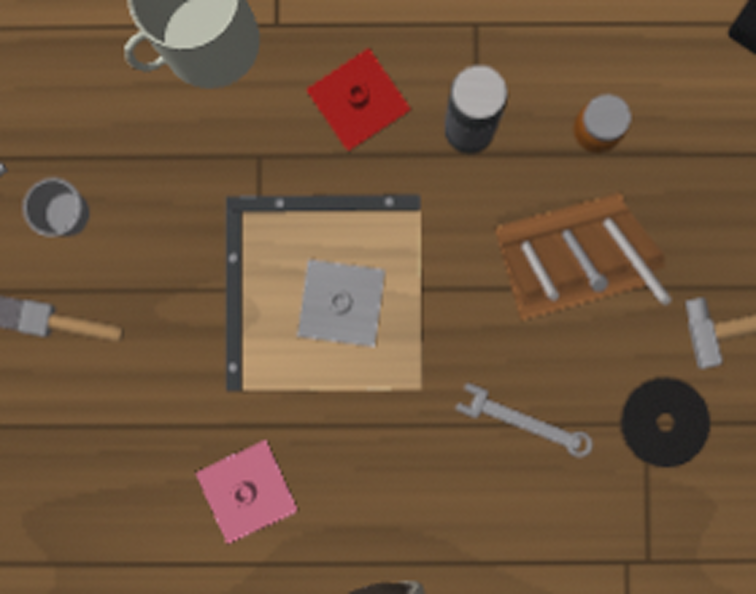

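View pics/s.png

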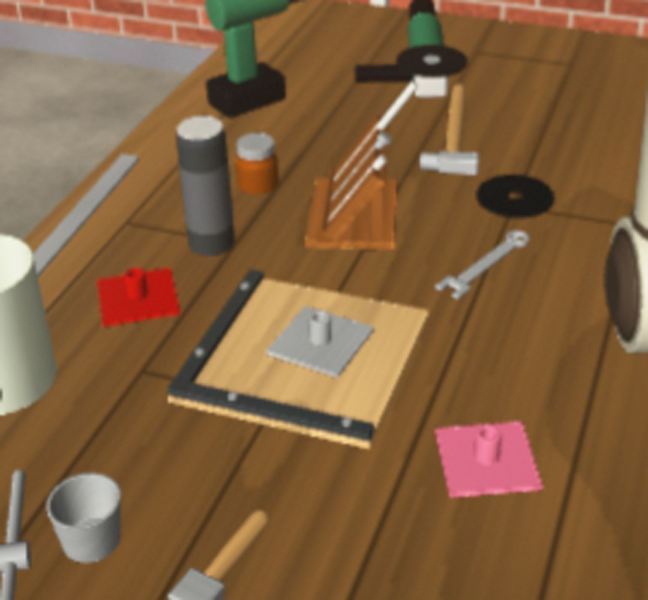

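The grey plate on the board is at top-crop (342,302), or full (237,192). Red (239,116) and pink (201,264) are look-alikes off the board, so I leave them alone. The rods in the top crop are the short one at (540,270), the bolt with its head at (600,283), and the longest at (605,222)–(668,300), which is the rightmost one (-y groove).

```bash
cat > h.py <<'E'
from workcell import bot
import cv2,numpy as np
from scipy.spatial.transform import Rotation as R
def pose(d,o=None):
    if "T_tool_cam" in d:
        T=np.eye(4);T[:3,:3]=R.from_euler("xyz",o["tcp_rot"],degrees=True).as_matrix();T[:3,3]=o["ee_pos"]
        T=T@np.array(d["T_tool_cam"]);return T[:3,3],T[:3,:3]
    return np.array(d["xyz"]),R.from_euler("xyz",d["orientation"],degrees=True).as_matrix()
def ray(d,uv,o=None):
    p,M=pose(d,o)
    n=cv2.undistortPoints(np.array([[uv]],float),np.array(d["camera_matrix"]),np.array(d["dist_coeffs"]))[0,0]
    return p,M@np.array([n[0],-n[1],-1])
def onz(d,uv,z,o=None):
    p,r=ray(d,uv,o);return p+r*(z-p[2])/r[2]
def proj(d,P,o=None):
    p,M=pose(d,o);c=(np.atleast_2d(P)-p)@M*[1,-1,-1]
    return cv2.projectPoints(c,np.zeros(3),np.zeros(3),np.array(d["camera_matrix"]),np.array(d["dist_coeffs"]))[0][:,0]
def tri(rays):
    A=0;b=0
    for p,r in rays:
        r=r/np.linalg.norm(r);Q=np.eye(3)-np.outer(r,r);A=A+Q;b=b+Q@p
    return np.linalg.solve(A,b)
E
python3 - <<'E'
from h import *
np.set_printoptions(precision=4,suppress=True)
t=bot.camera("top");s=bot.camera("side");o=bot.get_obs();w=bot.camera("wrist")
print(w["T_tool_cam"],w["camera_matrix"])
f=lambda x,y:(x/2.7+110-.3,y/2.7+80-.3)
for n,p,z in[("corner",(243,211),.016),("br",(421,390),.01),("bl",(243,390),.016),("collar",(342,302),.051),("p1",(312,261),.016),("p2",(384,270),.016),("p3",(376,347),.016),("p4",(299,337),.016),("rodtop",(666,298),.189),("rodslab",(605,222),.05),("rackL",(500,230),.05),("rackR",(622,197),.05)]:
    print(n,onz(t,f(*p),z))
print("rodtop tri",tri([ray(t,(356.5,190.5)),ray(s,(290,136))]),"collar",tri([ray(t,(238,194)),ray(s,(254,233))]))
E
```

```text
[[-0.0004  0.9451  0.3269  0.0836]
 [ 1.      0.0008 -0.0009  0.0009]
 [-0.0011  0.3269 -0.9451 -0.1439]
 [ 0.      0.      0.      1.    ]] [[273.4614   0.     255.3247]
 [  0.     273.4614 192.8409]
 [  0.       0.       1.    ]]
corner [0.6486 0.2221 0.016 ]
br [ 0.4177 -0.0067  0.01  ]
bl [0.4184 0.2204 0.016 ]
collar [0.5283 0.092  0.051 ]
p1 [0.5834 0.1327 0.016 ]
p2 [0.5714 0.0402 0.016 ]
p3 [0.4727 0.0507 0.016 ]
p4 [0.4858 0.1491 0.016 ]
rodtop [ 0.5228 -0.2776  0.189 ]
rodslab [ 0.6279 -0.2382  0.05  ]
rackL [ 0.6181 -0.106   0.05  ]
rackR [ 0.6596 -0.2603  0.05  ]
rodtop tri [ 0.5262 -0.2784  0.1824] collar [0.5253 0.0887 0.0412]
```

{"name": "arm_command", "arguments": {"series": [[0.035,-0.03,0.002,0],[0.07,-0.06,0.004,0],[0.105,-0.09,0.006,0],[0.14,-0.12,0.008,0],[0.175,-0.15,0.01,0]]}}

```text
time: 1.85
ee_pos: [0.3075, -0.3087, 0.2213]
tcp_rot: [180.0, -0.0, 21.0]
wrist_force: [0.8, -0.7, -0.0]
opening: 0.0857
grasp_force: 0.0
```

{"name": "arm_command", "arguments": {"series": [[0.035,-0.03,0.002,0],[0.07,-0.06,0.004,0],[0.105,-0.09,0.006,0],[0.14,-0.12,0.008,0],[0.175,-0.15,0.01,0]]}}

```text
time: 2.35
ee_pos: [0.417, -0.1056, 0.2115]
tcp_rot: [180.0, -0.0, 21.1]
wrist_force: [1.9, 0.9, 0.0]
opening: 0.0855
grasp_force: 0.0
```

{"name": "arm_command", "arguments": {"series": [[0.035,-0.03,0.002,0.12],[0.07,-0.06,0.004,0.24],[0.105,-0.09,0.006,0.36],[0.14,-0.12,0.008,0.48],[0.175,-0.146,0.01,0.506]]}}

```text
time: 2.85
ee_pos: [0.5124, -0.014, 0.2017]
tcp_rot: [-177.4, 0.1, -2.9]
wrist_force: [-0.6, -0.2, 0.5]
opening: 0.0854
grasp_force: 0.0
```

Run:
```python
from h import *
np.set_printoptions(precision=4,suppress=True)
bot.camera("top");o=bot.get_obs();d=bot.camera("wrist");print(o["ee_pos"],o["tcp_rot"],o["time"])
cv2.imwrite("pics/w1.png",d["color"])
for n,z in[("collar_mouth",.051),("jig_corner",.01)]:
    for r in bot.mark_of("wrist",n)[:3]:print(n,r,onz(d,r["location"],z,o))
```

```text
[ 0.5128 -0.0164  0.2014] [-177.514     0.1482   -3.1856] 2.9
collar_mouth {'location': [159.7, 169.0], 'confidence': 0.78} [0.528  0.0962 0.051 ]
collar_mouth {'location': [370.3, 86.7], 'confidence': 0.28} [ 0.6025 -0.1316  0.051 ]
jig_corner {'location': [50.5, 66.1], 'confidence': 0.95} [0.6504 0.2272 0.01  ]
jig_corner {'location': [157.9, 167.7], 'confidence': 0.71} [0.5202 0.1156 0.01  ]
jig_corner {'location': [171.3, 160.2], 'confidence': 0.41} [0.5291 0.0965 0.01  ]
```

View pics/w1.png

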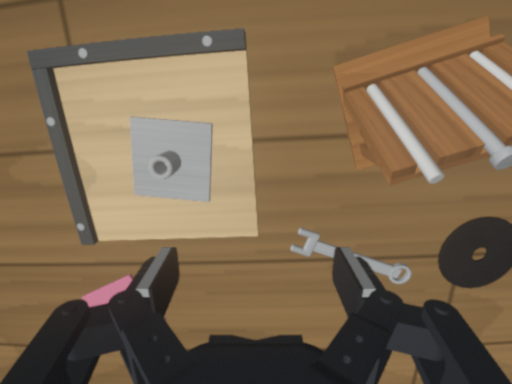

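The wrist view shows the board corner at (52,68), the grey plate's collar at (160,168), and pink at (108,292). It agrees with the top view on the collar, at about (0.528, 0.094).

{"name": "arm_command", "arguments": {"series": [[0.003,-0.03,0.01,0.03],[0.006,-0.06,0.02,0.06],[0.009,-0.09,0.03,0.085],[0.009,-0.11,0.04,0.085],[0.009,-0.11,0.05,0.085]]}}

```text
time: 3.55
ee_pos: [0.519, -0.0104, 0.1657]
tcp_rot: [-175.3, 0.4, -3.7]
wrist_force: [0.3, 0.2, -0.7]
opening: 0.0851
grasp_force: 0.0
```

```bash
cat > look.py <<'E'
from h import *
import sys
np.set_printoptions(precision=4,suppress=True)
bot.camera("top");o=bot.get_obs();d=bot.camera("wrist");print(o["ee_pos"],o["tcp_rot"],o["time"],o["wrist_force"],o["opening"])
cv2.imwrite("pics/"+sys.argv[1]+".png",d["color"])
for a in sys.argv[2:]:
    n,z=a.split(":")
    for r in bot.mark_of("wrist",n)[:3]:print(n,np.round(r["location"],1),round(r["confidence"],2),onz(d,r["location"],float(z),o))
E
python3 look.py w2 collar_mouth:.051 jig_corner:.01 plate:.016
```

```text
[ 0.5185 -0.0104  0.1643] [-175.2943    0.4986   -3.6778] 3.6 [-0.0306 -0.6215 -1.3513] 0.08542479634309721
collar_mouth [158.6 178.7] 0.73 [0.5319 0.0955 0.051 ]
collar_mouth [396.9  90.8] 0.17 [ 0.6016 -0.1302  0.051 ]
jig_corner [39.4 69.3] 0.95 [0.6512 0.2309 0.01  ]
plate [175.8 169.7] 0.84 [0.5319 0.0902 0.016 ]
```

```bash
python3 -c "
from h import *
print(bot.get_obs()['q'])"
```

```text
[ -3.69922654   0.22759822  -2.13918808  88.02388603   4.72293894
 179.94247817]
```

Joint 6 is at its 180° limit (yaw must stay above q1), so I turn the other way. The collar is round, so the grip can be at yaw ≈ 37°.

{"name": "arm_command", "arguments": {"series": [[0,0,0,-0.14],[0,0,0,-0.28],[0,0,0,-0.42],[0,0,0,-0.56],[0,0,0,-0.7]]}}

```text
time: 4.3
ee_pos: [0.5192, -0.01, 0.1667]
tcp_rot: [-176.2, -2.8, 36.7]
wrist_force: [0.1, -0.4, 0.3]
opening: 0.0856
grasp_force: 0.0
```

{"name": "arm_command", "arguments": {"series": [[0,0,0,0],[0,0,0,0],[0,0,0,0],[0,0,0,0],[0,0,0,0]]}}

```text
time: 4.8
ee_pos: [0.519, -0.0101, 0.1662]
tcp_rot: [-176.1, -2.7, 36.3]
wrist_force: [0.4, 0.2, -0.1]
opening: 0.0855
grasp_force: 0.0
```

The joint limit left the tool tilted about 4.7° (fingers lean to +y), and a turn about tool z cannot undo that. The opposite limit (j6 = -180) should give the mirrored tilt, so I spin there in place.

{"name": "arm_command", "arguments": {"series": [[0,0,0,-0.14],[0,0,0,-0.28],[0,0,0,-0.42],[0,0,0,-0.56],[0,0,0,-0.7]]}}

```text
time: 5.3
ee_pos: [0.519, -0.0101, 0.1662]
tcp_rot: [-178.8, -4.6, 76.8]
wrist_force: [0.2, 0.4, 0.1]
opening: 0.0854
grasp_force: 0.0
```

{"name": "arm_command", "arguments": {"series": [[0,0,0,-0.14],[0,0,0,-0.28],[0,0,0,-0.42],[0,0,0,-0.56],[0,0,0,-0.7]]}}

```text
time: 5.8
ee_pos: [0.519, -0.0101, 0.1662]
tcp_rot: [177.9, -4.3, 117.0]
wrist_force: [-0.4, -0.3, -0.2]
opening: 0.0849
grasp_force: 0.0
```

{"name": "arm_command", "arguments": {"series": [[0,0,0,-0.14],[0,0,0,-0.28],[0,0,0,-0.42],[0,0,0,-0.56],[0,0,0,-0.7]]}}

```text
time: 6.3
ee_pos: [0.519, -0.0101, 0.1662]
tcp_rot: [175.7, -1.9, 157.1]
wrist_force: [-0.1, -0.2, -0.3]
opening: 0.0852
grasp_force: 0.0
```

{"name": "arm_command", "arguments": {"series": [[0,0,0,-0.14],[0,0,0,-0.28],[0,0,0,-0.42],[0,0,0,-0.56],[0,0,0,-0.7]]}}

```text
time: 6.8
ee_pos: [0.519, -0.0101, 0.1662]
tcp_rot: [175.4, 1.3, -162.9]
wrist_force: [-0.5, 0.6, 0.3]
opening: 0.0851
grasp_force: 0.0
```

{"name": "arm_command", "arguments": {"series": [[0,0,0,-0.14],[0,0,0,-0.28],[0,0,0,-0.42],[0,0,0,-0.56],[0,0,0,-0.7]]}}

```text
time: 7.3
ee_pos: [0.519, -0.0101, 0.1662]
tcp_rot: [177.3, 3.9, -122.8]
wrist_force: [0.3, -0.0, -0.1]
opening: 0.0854
grasp_force: 0.0
```

{"name": "arm_command", "arguments": {"series": [[0,0,0,-0.14],[0,0,0,-0.28],[0,0,0,-0.42],[0,0,0,-0.56],[0,0,0,-0.7]]}}

```text
time: 7.8
ee_pos: [0.519, -0.0101, 0.1662]
tcp_rot: [-179.5, 4.7, -82.6]
wrist_force: [-0.6, -0.6, -0.6]
opening: 0.0856
grasp_force: 0.0
```

{"name": "arm_command", "arguments": {"series": [[0,0,0,-0.14],[0,0,0,-0.28],[0,0,0,-0.42],[0,0,0,-0.56],[0,0,0,-0.7]]}}

```text
time: 8.3
ee_pos: [0.519, -0.0101, 0.1662]
tcp_rot: [-176.6, 3.3, -42.4]
wrist_force: [-0.3, -1.0, -1.0]
opening: 0.0855
grasp_force: 0.0
```

```bash
cat > st.py <<'E'
from h import *
np.set_printoptions(precision=3,suppress=True)
o=bot.get_obs();print(o["time"],o["q"],o["ee_pos"],o["tcp_rot"],"toolz",R.from_euler("xyz",o["tcp_rot"],degrees=True).as_matrix()[:,2],o["wrist_force"],o["opening"],o["grasp_force"])
E
python3 st.py
```

```text
8.3 [  -3.702    0.245   -2.149   88.016    4.726 -141.198] [ 0.519 -0.01   0.166] [-176.57     3.279  -42.423] toolz [-0.002  0.083 -0.997] [-0.318 -1.002 -1.01 ] 0.08554567131894611 0.0
```

{"name": "arm_command", "arguments": {"series": [[0,0,0,-0.14],[0,0,0,-0.28],[0,0,0,-0.42],[0,0,0,-0.56],[0,0,0,-0.675]]}}

```text
time: 8.8
ee_pos: [0.519, -0.0101, 0.1662]
tcp_rot: [-175.3, 0.4, -3.8]
wrist_force: [-0.8, 0.2, -0.5]
opening: 0.0853
grasp_force: 0.0
```

{"name": "arm_command", "arguments": {"series": [[0,0.03,0,0],[0,0.06,0,0],[0,0.06,0,0],[0,0.06,0,0],[0,0.06,0,0]]}}

```text
time: 9.3
ee_pos: [0.518, -0.0413, 0.1612]
tcp_rot: [-176.5, 0.5, -6.5]
wrist_force: [-0.5, -0.4, -0.8]
opening: 0.0855
grasp_force: 0.0
```

```bash
python3 st.py
```

```text
9.3 [  -6.474    0.387   -2.501   87.576    3.488 -179.933] [ 0.518 -0.041  0.161] [-176.512    0.468   -6.541] toolz [-0.001  0.061 -0.998] [-0.472 -0.368 -0.78 ] 0.08552597547052786 0.0
```

{"name": "arm_command", "arguments": {"series": [[0,0.03,-0.01,-0.03],[0,0.06,-0.02,-0.06],[0,0.09,-0.03,-0.085],[0,0.11,-0.03,-0.085],[0,0.11,-0.03,-0.085]]}}

```text
time: 9.8
ee_pos: [0.5169, -0.0461, 0.1842]
tcp_rot: [-178.7, 0.2, -5.9]
wrist_force: [0.5, 0.1, -0.2]
opening: 0.0853
grasp_force: 0.0
```

```bash
python3 st.py
```

```text
9.8 [  -5.821    0.21    -0.094   89.911    1.314 -179.944] [ 0.517 -0.046  0.184] [-178.686    0.217   -5.878] toolz [-0.001  0.023 -1.   ] [ 0.527  0.143 -0.179] 0.08533051916604771 0.0
```

{"name": "arm_command", "arguments": {"series": [[0,0.03,0,-0.03],[0,0.06,0,-0.05],[0,0.065,0,-0.05],[0,0.065,0,-0.05],[0,0.065,0,-0.05]]}}

```text
time: 10.3
ee_pos: [0.5155, -0.0658, 0.1823]
tcp_rot: [179.3, 0.3, -7.0]
wrist_force: [1.1, 0.2, -0.4]
opening: 0.0857
grasp_force: 0.0
```

```bash
python3 st.py
```

```text
10.3 [  -6.904    0.341   -0.169   89.749   -0.676 -179.943] [ 0.515 -0.066  0.182] [179.324   0.258  -6.961] toolz [-0.006 -0.011 -1.   ] [ 1.139  0.187 -0.434] 0.08566454558196317 0.0
```

{"name": "arm_command", "arguments": {"series": [[-0.002,-0.04,0.01,0],[-0.004,-0.08,0.02,0],[-0.006,-0.12,0.03,0],[-0.007,-0.16,0.04,0],[-0.007,-0.16,0.05,0]]}}

```text
time: 10.8
ee_pos: [0.5276, 0.0973, 0.1298]
tcp_rot: [179.4, 0.3, -6.7]
wrist_force: [-0.9, -0.8, -1.0]
opening: 0.0852
grasp_force: 0.0
```

```bash
python3 look.py w3 collar_mouth:.051 jig_corner:.01; python3 st.py
```

```text
[0.5269 0.0954 0.1281] [179.2863   0.388   -6.7351] 10.85 [ 0.4924  0.9052 -1.566 ] 0.08554297296122436
collar_mouth [249.9 197.5] 0.92 [0.5302 0.0974 0.051 ]
jig_corner [88.9 72.5] 0.93 [0.6505 0.2273 0.01  ]
11.0 [  10.304    2.642   -3.51    84.307   -0.585 -162.74 ] [0.527 0.093 0.131] [179.305   0.265  -6.956] toolz [-0.006 -0.011 -1.   ] [-0.226  0.75  -0.048] 0.08543938222665293 0.0
```

View pics/w3.png

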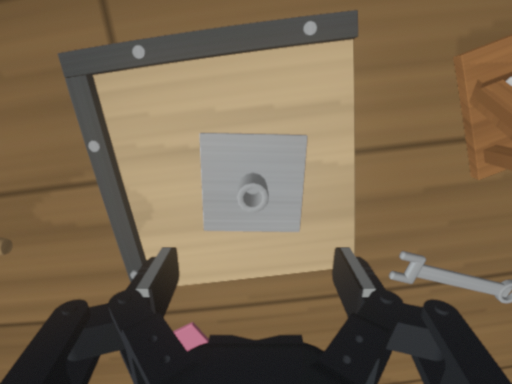

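Collar mouth at (252,196), inner corner at (90,75), and pink is only a corner at (190,337). The plate's yaw is about -8.5° and the jig's about +0.7°. I lower over the collar and grip it.

{"name": "arm_command", "arguments": {"series": [[0.002,-0.002,0.03,0],[0.002,-0.002,0.06,0],[0.002,-0.002,0.08,0],[0.002,-0.002,0.095,0],[0.002,-0.002,0.104,0]]}}

```text
time: 11.5
ee_pos: [0.5292, 0.0932, 0.026]
tcp_rot: [179.3, 0.3, -7.0]
wrist_force: [-0.3, -0.3, -0.3]
opening: 0.0856
grasp_force: 0.0
```

{"name": "arm_command", "arguments": {"series": [[0,0,0,0],[0,0,0,0],[0,0,0,0],[0,0,0,0],[0,0,0,0]], "hand": 0.02, "grip_force": 40}}

```text
time: 12.0
ee_pos: [0.53, 0.0946, 0.0278]
tcp_rot: [179.4, 0.1, -6.9]
wrist_force: [-1.1, 0.4, 6.6]
opening: 0.026
grasp_force: 40.3
```

```bash
python3 st.py
```

```text
12.0 [  10.401    4.79   -12.71    72.812   -0.53  -162.679] [0.53  0.095 0.028] [179.401   0.14   -6.92 ] toolz [-0.004 -0.01  -1.   ] [-1.057  0.422  6.577] 0.025995300741714123 40.31254349509254
```

{"name": "arm_command", "arguments": {"series": [[0.005,-0.007,0,0],[0.011,-0.016,0,0],[0.017,-0.025,0,0],[0.023,-0.034,0,0],[0.029,-0.043,0,0]]}}

```text
time: 12.5
ee_pos: [0.5634, 0.1321, 0.0278]
tcp_rot: [179.2, 0.2, -7.0]
wrist_force: [-7.7, -10.2, 17.3]
opening: 0.0256
grasp_force: 41.8
```

{"name": "arm_command", "arguments": {"series": [[0.006,-0.009,0,-0.03],[0.012,-0.018,0,-0.06],[0.018,-0.027,0,-0.1],[0.024,-0.036,0,-0.13],[0.028,-0.041,0,-0.15]]}}

```text
time: 13.0
ee_pos: [0.5963, 0.1695, 0.0277]
tcp_rot: [179.2, 0.3, 1.7]
wrist_force: [-10.6, -11.9, 19.8]
opening: 0.0263
grasp_force: 42.1
```

```bash
python3 look.py w4 collar_mouth:.051 jig_corner:.01; python3 st.py
```

```text
[0.5969 0.1701 0.0278] [179.2492   0.2435   1.7523] 13.05 [-5.3637 -7.8308 17.0885] 0.025946169586584168
collar_mouth [256.8 270.5] 0.7 [0.5966 0.1684 0.051 ]
jig_corner [164.8 153.6] 0.74 [0.6484 0.2241 0.01  ]
13.2 [  16.185   15.809   -0.063   74.48    -0.618 -165.462] [0.597 0.17  0.028] [179.313   0.186   1.648] toolz [-0.003 -0.012 -1.   ] [-2.59  -5.717 14.855] 0.02611516299802856 41.38365589315072
```

View pics/w4.png

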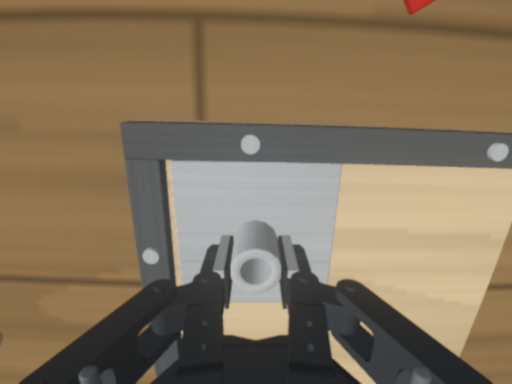

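The plate's far edge is at the +x bar (row 163), with a gap of about 4 mm to the +y bar (columns 165 to 172). I press in gently while watching the force.

{"name": "arm_command", "arguments": {"series": [[0.001,-0.001,0,0],[0.001,-0.002,0,0],[0.001,-0.003,0,0],[0.002,-0.004,0,0],[0.002,-0.005,0,0]]}}

```text
time: 13.7
ee_pos: [0.5981, 0.1732, 0.0278]
tcp_rot: [179.1, 0.3, 1.5]
wrist_force: [-6.2, -16.6, 19.2]
opening: 0.0256
grasp_force: 42.2
```

{"name": "arm_command", "arguments": {"series": [[0.0,-0.001,0,0],[0.001,-0.001,0,0],[0.001,-0.001,0,0],[0.001,-0.001,0,0],[0.001,-0.001,0,0]]}}

```text
time: 14.2
ee_pos: [0.5983, 0.1742, 0.0278]
tcp_rot: [179.1, 0.4, 1.5]
wrist_force: [-11.4, -15.2, 21.7]
opening: 0.0258
grasp_force: 42.6
```

```bash
python3 look.py w5 collar_mouth:.051 jig_corner:.01; python3 st.py
```

```text
[0.5983 0.1742 0.0278] [179.1372   0.3517   1.5328] 14.25 [-13.2952 -15.7801  21.0652] 0.02578393587374369
collar_mouth [256.4 271.6] 0.58 [0.5973 0.1727 0.051 ]
jig_corner [171.4 158.7] 0.93 [0.6469 0.2242 0.01  ]
14.4 [  16.571   16.342    0.588   74.811   -0.74  -164.96 ] [0.598 0.174 0.028] [179.139   0.353   1.532] toolz [-0.006 -0.015 -1.   ] [-11.571 -15.707  22.085] 0.026264832218604033 42.5895271205809
```

{"name": "arm_command", "arguments": {"series": [[0.001,-0.001,0,0],[0.002,-0.002,0,0],[0.002,-0.002,0,0],[0.003,-0.002,0,0],[0.003,-0.002,0,0]]}}

```text
time: 14.9
ee_pos: [0.5984, 0.1744, 0.0276]
tcp_rot: [178.9, 0.7, 1.5]
wrist_force: [-26.8, -23.7, 31.6]
opening: 0.0259
grasp_force: 44.5
```

```bash
python3 look.py w5 collar_mouth:.051 jig_corner:.01; python3 st.py;python3 -c "
import cv2
a=cv2.imread('pics/w5.png');cv2.imwrite('pics/w5c.png',cv2.resize(a[120:320,110:370],None,fx=3,fy=3,interpolation=cv2.INTER_CUBIC))"
```

```text
[0.5984 0.1745 0.0276] [178.9462   0.6839   1.4817] 14.95 [-27.44   -24.4047  31.2435] 0.02562360181861907
collar_mouth [252.5 273.9] 0.87 [0.5962 0.175  0.051 ]
jig_corner [168.8 154.4] 0.73 [0.6497 0.2255 0.01  ]
jig_corner [257.4 272.8] 0.51 [0.567  0.1706 0.01  ]
15.1 [  16.637   16.741    1.059   75.253   -0.84  -164.841] [0.598 0.174 0.028] [178.945   0.684   1.478] toolz [-0.011 -0.019 -1.   ] [-27.128 -24.68   31.188] 0.025895623029918432 44.494096477283165
```

View pics/w5c.png

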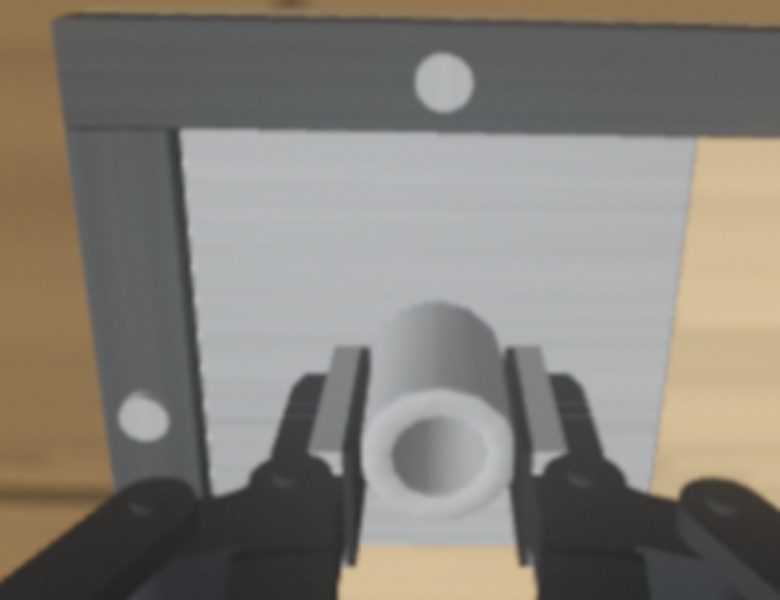

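The plate is flush against both bars: in the enlarged crop its edges meet the bars at row 130 and columns 180–205, and the force rises without any motion. I relax and release.

{"name": "arm_command", "arguments": {"series": [[-0.001,0.001,-0.001,0],[-0.002,0.002,-0.002,0],[-0.002,0.002,-0.002,0],[-0.002,0.002,-0.002,0],[-0.002,0.002,-0.002,0]]}}

```text
time: 15.6
ee_pos: [0.5983, 0.1744, 0.0277]
tcp_rot: [179.1, 0.5, 1.5]
wrist_force: [-10.4, -12.9, 9.1]
opening: 0.026
grasp_force: 41.4
```

{"name": "arm_command", "arguments": {"series": [[0,0,0,0],[0,0,0,0],[0,0,0,0],[0,0,0,0],[0,0,0,0]], "hand": 0.07}}

```text
time: 16.1
ee_pos: [0.5998, 0.1768, 0.0271]
tcp_rot: [179.4, 0.3, 1.7]
wrist_force: [-0.1, 0.3, -0.4]
opening: 0.07
grasp_force: 0.0
```

```bash
python3 look.py w6 collar_mouth:.051 jig_corner:.01; python3 st.py
```

```text
[0.5998 0.1768 0.0271] [179.3626   0.3492   1.6724] 16.15 [ 0.3735 -1.0877 -0.0692] 0.06951565932280403
collar_mouth [259.5 275.1] 0.66 [0.5971 0.1736 0.051 ]
jig_corner [175.5 160.9] 0.87 [0.6471 0.2245 0.01  ]
16.3 [  16.66    16.59     0.825   74.736   -0.527 -165.006] [0.6   0.177 0.027] [179.361   0.347   1.667] toolz [-0.006 -0.011 -1.   ] [ 0.116  0.452 -0.204] 0.07030846528945624 0.0
```

{"name": "arm_command", "arguments": {"series": [[0,0,-0.03,0],[0,0,-0.08,0],[0,0,-0.13,0],[0,0,-0.18,0],[0,0,-0.223,0]], "hand": 0.085}}

```text
time: 16.8
ee_pos: [0.6009, 0.1792, 0.2532]
tcp_rot: [179.4, 0.2, 1.7]
wrist_force: [0.2, -0.1, 0.2]
opening: 0.0851
grasp_force: 0.0
```

{"name": "arm_command", "arguments": {"series": [[-0.009,0.045,0,0],[-0.018,0.09,0,0],[-0.027,0.135,0,0],[-0.036,0.18,0,0],[-0.045,0.225,0,0]]}}

```text
time: 17.3
ee_pos: [0.5628, -0.0194, 0.2532]
tcp_rot: [178.1, 0.3, -1.1]
wrist_force: [-0.0, 0.0, -0.5]
opening: 0.0847
grasp_force: 0.0
```

{"name": "arm_command", "arguments": {"series": [[-0.009,0.045,0,0.14],[-0.018,0.09,0,0.28],[-0.027,0.135,0,0.42],[-0.036,0.18,0,0.56],[-0.043,0.225,0,0.7]]}}

```text
time: 17.8
ee_pos: [0.5164, -0.2426, 0.2607]
tcp_rot: [178.4, -0.9, -41.2]
wrist_force: [0.9, -0.1, 1.1]
opening: 0.0849
grasp_force: 0.0
```

{"name": "arm_command", "arguments": {"series": [[0,0,0,0.14],[0,0,0,0.28],[0,0,0,0.42],[0,0,0,0.56],[0,0,0,0.7]]}}

```text
time: 18.3
ee_pos: [0.5172, -0.241, 0.2604]
tcp_rot: [179.3, -1.7, -81.4]
wrist_force: [0.5, -1.0, -0.4]
opening: 0.0852
grasp_force: 0.0
```

{"name": "arm_command", "arguments": {"series": [[0,0,0,0.14],[0,0,0,0.28],[0,0,0,0.42],[0,0,0,0.56],[0,0,0,0.7]]}}

```text
time: 18.8
ee_pos: [0.5172, -0.2409, 0.2604]
tcp_rot: [-179.4, -1.8, -121.5]
wrist_force: [0.1, 0.5, -0.6]
opening: 0.0852
grasp_force: 0.0
```

{"name": "arm_command", "arguments": {"series": [[0,0,0,0.14],[0,0,0,0.28],[0,0,0,0.42],[0,0,0,0.56],[0,0,0,0.7]]}}

```text
time: 19.3
ee_pos: [0.5172, -0.2409, 0.2604]
tcp_rot: [-178.4, -0.9, -161.6]
wrist_force: [0.9, -0.3, 0.1]
opening: 0.0847
grasp_force: 0.0
```

```bash
python3 look.py w7 long_rod_end:.189 long_rod:.025 rack:0 ; python3 st.py
```

```text
[ 0.5172 -0.2409  0.2604] [-178.3877   -0.9367 -162.0758] 19.35 [-0.5103 -0.2526 -0.5967] 0.08510639290807229
long_rod_end [215.7 197.6] 0.88 [ 0.5217 -0.278   0.189 ]
long_rod [234.  230.5] 0.9 [ 0.6283 -0.248   0.025 ]
rack [269.4 228.7] 0.92 [ 0.6191 -0.1931  0.    ]
19.55 [-24.064   8.235  16.888  98.274  -1.824 -43.039] [ 0.517 -0.241  0.26 ] [-178.408   -0.968 -161.045] toolz [-0.007 -0.032 -0.999] [-0.06   0.448 -0.248] 0.08501483371065982 0.0
```

View pics/w7.png

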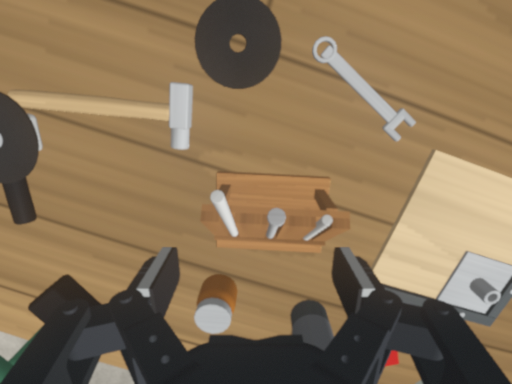

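The longest rod runs from its end (217,197) to its foot (236,235). The bolt's head is at (277,217) and the short rod at (325,220). So the long rod is the left one here, matching the top view. Its 3-D length (0.111 m horizontally against 0.115 expected) and yaw of 15.6° both fit.

{"name": "arm_command", "arguments": {"series": [[-0.012,-0.033,0,0.06],[-0.012,-0.033,0.03,0.06],[-0.012,-0.033,0.06,0.06],[-0.012,-0.033,0.09,0.06],[-0.012,-0.033,0.115,0.06]]}}

```text
time: 20.05
ee_pos: [0.538, -0.2719, 0.1443]
tcp_rot: [-178.4, -0.9, -164.5]
wrist_force: [0.1, 0.0, 0.5]
opening: 0.0849
grasp_force: 0.0
```

```bash
python3 look.py w8 long_rod_end:.189; python3 st.py
```

```text
[ 0.5368 -0.2713  0.14  ] [-178.5962   -1.1467 -164.53  ] 20.1 [ 0.6101 -0.8174 -2.8172] 0.08507321379105791
long_rod_end [249.2 269.5] 0.69 [ 0.5202 -0.2785  0.189 ]
20.2 [-25.946  10.997   7.202  85.941  -1.81  -41.375] [ 0.538 -0.272  0.145] [-178.467   -0.998 -164.589] toolz [-0.01  -0.03  -0.999] [ 0.606 -1.062  0.821] 0.08518674155955507 0.0
```

View pics/w8.png

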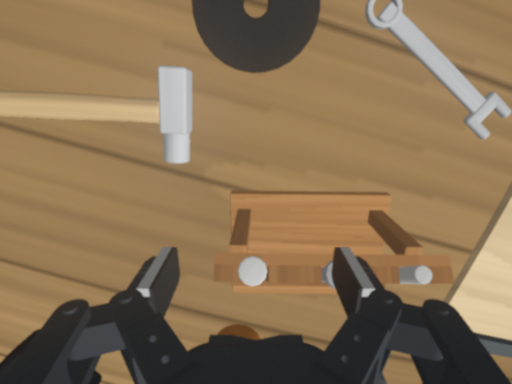

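The rod's end (252,270) is centred between the fingers, and the bolt head (330,270) lies below and outside them. Closing.

{"name": "arm_command", "arguments": {"series": [[0,0,0,0],[0,0,0,0],[0,0,0,0],[0,0,0,0],[0,0,0,0]], "hand": 0.0, "grip_force": 20}}

```text
time: 20.7
ee_pos: [0.5385, -0.272, 0.1466]
tcp_rot: [-178.3, -0.8, -164.7]
wrist_force: [-1.7, -1.3, 1.7]
opening: 0.012
grasp_force: 9.5
```

{"name": "arm_command", "arguments": {"series": [[0,0,0,0],[0,0,0,0],[0,0,-0.003,0],[0,0,-0.006,0],[0,0,-0.01,0]]}}

```text
time: 21.2
ee_pos: [0.5384, -0.2717, 0.1561]
tcp_rot: [-178.4, -0.9, -164.7]
wrist_force: [0.7, 0.7, -1.0]
opening: 0.0112
grasp_force: 20.2
```

```bash
python3 look.py w9 long_rod_end:.189 long_rod:.03; python3 st.py
```

```text
[ 0.5386 -0.2717  0.157 ] [-178.3224   -0.8421 -164.7007] 21.25 [ 0.0278  0.1973 -0.0882] 0.011310283878198806
long_rod_end [252.8 259.9] 0.91 [ 0.5273 -0.2763  0.189 ]
long_rod [257.7 266.9] 0.77 [ 0.6326 -0.2484  0.03  ]
21.4 [-25.913  10.959   8.4    86.989  -1.812 -41.23 ] [ 0.539 -0.272  0.156] [-178.339   -0.854 -164.703] toolz [-0.007 -0.032 -0.999] [-0.003  0.072 -0.711] 0.011434302151353673 20.26894837617874
```

{"name": "arm_command", "arguments": {"series": [[0,0,-0.02,0],[0,0,-0.05,0],[0,0,-0.09,0],[0,0,-0.13,0],[0,0,-0.165,0]]}}

```text
time: 21.9
ee_pos: [0.5394, -0.2663, 0.3231]
tcp_rot: [-178.3, -0.8, -164.7]
wrist_force: [1.0, -0.6, -0.2]
opening: 0.0114
grasp_force: 20.2
```

```bash
python3 look.py w10 long_rod_end:.35 long_rod:.2; python3 st.py
python3 - <<'E'
from h import *
s=bot.camera("side");t=bot.camera("top");o=bot.get_obs()
S={};T={}
for n in("long_rod","long_rod_end"):
    for c,D in(("side",S),("top",T)):
        r=bot.mark_of(c,n);print(c,n,[(np.round(x["location"]).tolist(),round(x["confidence"],2)) for x in r][:3]);D[n]=r
u=proj(s,o["ee_pos"])[0].astype(int);print(u)
a=s["color"][max(0,u[1]-110):u[1]+110,max(0,u[0]-110):u[0]+110]
b=t["color"];v=proj(t,o["ee_pos"])[0].astype(int);print(v);b=b[v[1]-60:v[1]+60,v[0]-60:v[0]+60]
cv2.imwrite("pics/st.png",np.hstack([cv2.resize(a,(400,400)),cv2.resize(b,(400,400))]))
E
```

```text
[ 0.5398 -0.2663  0.3287] [-178.055    -0.5316 -164.7051] 21.95 [-0.8739  0.5128  2.1056] 0.011420894760231105
long_rod_end [255.8 260.8] 0.72 [ 0.535  -0.2679  0.35  ]
long_rod [258.7 267.4] 0.87 [ 0.6364 -0.2418  0.2   ]
22.1 [-25.414  15.563  32.519 106.453  -1.82  -40.731] [ 0.54  -0.267  0.321] [-178.293   -0.807 -164.703] toolz [-0.006 -0.032 -0.999] [-0.096  0.249 -0.959] 0.011390006740429197 20.194836258888245
side long_rod [([254.0, 132.0], 0.48)]
top long_rod [([349.0, 154.0], 0.69)]
side long_rod_end [([260.0, 188.0], 0.46), ([290.0, 89.0], 0.43)]
top long_rod_end []
[286  99]
[364 180]
```

View pics/st.png

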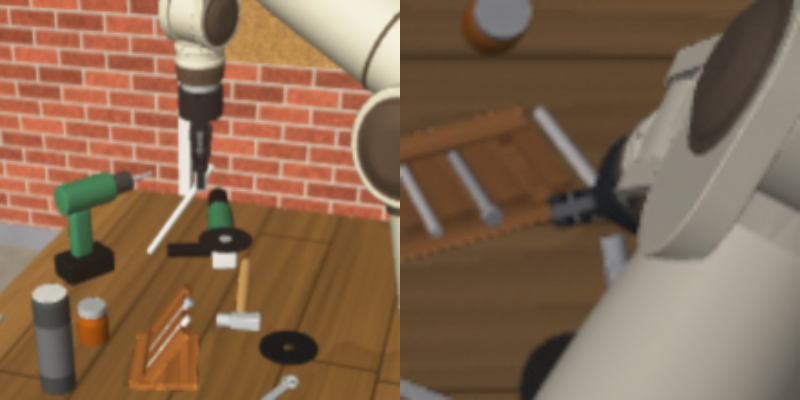

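The rod is held but still leans about 35°, with the foot away from the robot. Next I measure where the foot is relative to the tool.

```bash
cat > foot.py <<'E'
from h import *
import sys
np.set_printoptions(precision=4,suppress=True)
def foot(su,tu,s,t,o):
    P=tri([ray(s,su),ray(t,tu)]);M=R.from_euler("xyz",o["tcp_rot"],degrees=True).as_matrix()
    v=M.T@(P-o["ee_pos"]);g=v-[0,0,-.019]
    print("foot",P,"tool",v,"len",np.linalg.norm(g),"tilt",np.degrees(np.arctan2(g[0],g[2])),"resid",proj(s,P)-su,proj(t,P)-tu)
E
python3 - <<'E'
from foot import *
s=bot.camera("side");t=bot.camera("top");o=bot.get_obs()
foot((258,131),(346,153),s,t,o);foot((258,131),(347,153.5),s,t,o)
E
```

```text
foot [ 0.6338 -0.2455  0.2011] tool [-0.0984 -0.0015  0.1179] len 0.16861885355746295 tilt -35.7143014944615 resid [[0.1081 0.0072]] [[-0.0379 -0.1164]]
foot [ 0.6337 -0.2485  0.1996] tool [-0.0975 -0.0043  0.1195] len 0.16943529245929848 tilt -35.15571409142255 resid [[0.4558 0.0292]] [[-0.161  -0.4908]]
```

```bash
cat > plan.py <<'E'
from h import *
import sys
np.set_printoptions(precision=4,suppress=True)
# plan: x y z of wanted foot (world), turn, foot in tool
def plan(tgt,turn,f):
    o=bot.get_obs();M=R.from_euler("xyz",o["tcp_rot"],degrees=True).as_matrix()
    N=M@R.from_rotvec([0,0,turn]).as_matrix()
    tcp=np.array(tgt)-N@f
    print("now foot",o["ee_pos"]+M@f,"tcp goal",tcp,"shift",M.T@(tcp-o["ee_pos"]),"yaw",R.from_matrix(N).as_euler("xyz",degrees=True),"t",o["time"],"F",o["wrist_force"])
E
python3 - <<'E'
from plan import *
plan((.598,.174,.08),-.52,(-.0978,-.001,.119))
plan((.598,.174,.12),-.52,(-.0978,-.001,.119))
E
```

```text
now foot [ 0.6331 -0.2452  0.2   ] tcp goal [0.5292 0.1092 0.2016] shift [-0.0911  0.3681  0.1071] yaw [-179.0453   -1.5902 -134.9084] t 22.5 F [-0.4025 -0.1857 -1.1591]
now foot [ 0.6331 -0.2452  0.2   ] tcp goal [0.5292 0.1092 0.2416] shift [-0.0904  0.367   0.0671] yaw [-179.0453   -1.5902 -134.9084] t 22.5 F [-0.4025 -0.1857 -1.1591]
```

{"name": "arm_command", "arguments": {"series": [[-0.01,0.04,0,0],[-0.02,0.08,0,0],[-0.03,0.12,0,0],[-0.04,0.16,0,0],[-0.05,0.2,0,0]]}}

```text
time: 23.0
ee_pos: [0.5345, -0.0588, 0.3144]
tcp_rot: [-178.4, -0.9, -164.7]
wrist_force: [0.0, 0.0, -0.4]
opening: 0.0113
grasp_force: 20.2
```

{"name": "arm_command", "arguments": {"series": [[-0.01,0.04,0,-0.12],[-0.02,0.08,0.015,-0.24],[-0.03,0.12,0.03,-0.36],[-0.041,0.168,0.05,-0.48],[-0.041,0.168,0.08,-0.52]]}}

```text
time: 23.5
ee_pos: [0.5295, 0.1143, 0.2291]
tcp_rot: [-179.0, -1.4, -134.4]
wrist_force: [0.4, -0.9, -0.9]
opening: 0.0111
grasp_force: 20.2
```

Run:
```python
from foot import *
from plan import plan
s=bot.camera("side");t=bot.camera("top");o=bot.get_obs();w=bot.camera("wrist")
for c in("side","top","wrist"):
    for n in("long_rod","collar_mouth"):
        print(c,n,[(np.round(x["location"]).tolist(),round(x["confidence"],2)) for x in bot.mark_of(c,n)][:3])
f=np.array([-.0978,-.001,.119]);M=R.from_euler("xyz",o["tcp_rot"],degrees=True).as_matrix();F=o["ee_pos"]+M@f
plan((.598,.174,.06),0,f)
C=np.array([.598,.174,.051])
u=proj(s,C)[0];print("side foot/coll exp",proj(s,F),u,"top",proj(t,F),proj(t,C))
x,y=u.astype(int);a=s["color"][y-50:y+30,x-50:x+50]
x,y=proj(t,C)[0].astype(int);b=t["color"][y-30:y+30,x-35:x+35]
cv2.imwrite("pics/ins.png",np.hstack([cv2.resize(a,(400,400),interpolation=2),cv2.resize(b,(400,400),interpolation=2)]))
```

```text
side long_rod [([219.0, 226.0], 0.58)]
side collar_mouth [([178.0, 215.0], 0.92), ([222.0, 245.0], 0.74), ([323.0, 278.0], 0.57)]
top long_rod []
top collar_mouth [([242.0, 113.0], 0.67)]
wrist long_rod [([257.0, 269.0], 0.84)]
wrist collar_mouth [([465.0, 102.0], 0.97), ([106.0, 285.0], 0.71), ([253.0, 247.0], 0.58)]
now foot [0.5995 0.1739 0.1092] tcp goal [0.5287 0.1093 0.1814] shift [-0.0003  0.0021  0.0492] yaw [-178.9285   -1.4615 -135.0183] t 23.95 F [0.2777 1.1093 0.0353]
side foot/coll exp [[220.6665 229.5614]] [221.4102 243.3744] top [[209.6596 169.8967]] [[212.1448 171.0515]]
```

View pics/ins.png

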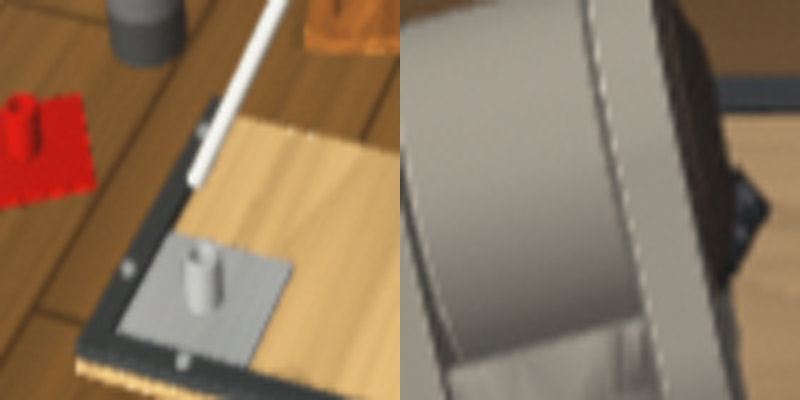

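Side crop: the foot at (195,185) sits above the mouth at (203,245), matching the model to about 1 px. The 35° lean leaves only about 1 mm of play in the bore, so the rod has to be straightened first. I set the foot against the collar's outer wall on the side away from the corner and swing the grip over it. The reaction then pushes the plate into its corner.

{"name": "arm_command", "arguments": {"series": [[0.015,0,0,0],[0.033,0.001,0,0],[0.033,0.001,0.025,0],[0.033,0.001,0.05,0],[0.033,0.001,0.074,0]]}}

```text
time: 24.45
ee_pos: [0.5055, 0.0843, 0.1562]
tcp_rot: [-178.9, -1.5, -135.0]
wrist_force: [-0.4, 1.1, -0.3]
opening: 0.0114
grasp_force: 20.2
```

{"name": "arm_command", "arguments": {"series": [[-0.003,0,0,0],[-0.007,0,0,0],[-0.013,0,-0.001,0],[-0.02,0,-0.005,0],[-0.026,0,-0.009,0]]}}

```text
time: 24.95
ee_pos: [0.5241, 0.104, 0.1655]
tcp_rot: [-179.0, -1.5, -134.9]
wrist_force: [-1.1, -2.2, -0.1]
opening: 0.0115
grasp_force: 20.6
```

```bash
python3 - <<'E'
from foot import *
from plan import plan
s=bot.camera("side");bot.camera("top");o=bot.get_obs();w=bot.camera("wrist");f=np.array([-.0978,-.001,.119])
plan((.598,.174,.06),0,f)
for n in("long_rod","collar_mouth"):
    print(n,[(np.round(x["location"],1).tolist(),round(x["confidence"],2)) for x in bot.mark_of("side",n)][:3])
M=R.from_euler("xyz",o["tcp_rot"],degrees=True).as_matrix()
for th in(35,30,25):
    print(th,proj(s,o["ee_pos"]+M@[-.169*np.sin(np.radians(th)),-.001,.169*np.cos(np.radians(th))-.019]))
E
python3 st.py
```

```text
now foot [0.593  0.1688 0.0434] tcp goal [0.529  0.1092 0.1815] shift [-0.0067 -0.0002 -0.0168] yaw [-178.9693   -1.5319 -134.8775] t 25.1 F [ 0.0369 -0.2181 -1.13  ]
long_rod []
collar_mouth [([222.3, 244.9], 0.91), ([322.2, 279.2], 0.67), ([174.0, 214.5], 0.65)]
35 [[224.0309 244.5715]]
30 [[228.2515 245.2715]]
25 [[232.5949 245.6048]]
25.2 [ 12.106   2.667   0.215  88.304  -1.689 -33.001] [0.524 0.104 0.164] [-178.995   -1.553 -134.895] toolz [-0.007 -0.032 -0.999] [-0.711 -0.742 -1.288] 0.011225244541182717 20.479893386363983
```

{"name": "arm_command", "arguments": {"series": [[-0.008,0,-0.004,0],[-0.016,0,-0.008,0],[-0.024,0,-0.012,0],[-0.032,0,-0.015,0],[-0.04,0,-0.018,0]]}}

```text
time: 25.7
ee_pos: [0.5524, 0.1331, 0.1814]
tcp_rot: [-179.0, -1.6, -134.9]
wrist_force: [-1.5, -0.9, -0.6]
opening: 0.0113
grasp_force: 22.7
```

{"name": "arm_command", "arguments": {"series": [[-0.009,0,-0.002,0],[-0.018,0,-0.004,0],[-0.027,0,-0.006,0],[-0.036,0,-0.007,0],[-0.044,0,-0.007,0]]}}

```text
time: 26.2
ee_pos: [0.5835, 0.1644, 0.187]
tcp_rot: [-179.0, -1.6, -134.9]
wrist_force: [-1.0, -1.3, -1.4]
opening: 0.0112
grasp_force: 22.5
```

Run:
```python
from foot import *
s=bot.camera("side");bot.camera("top");o=bot.get_obs();w=bot.camera("wrist");M=R.from_euler("xyz",o["tcp_rot"],degrees=True).as_matrix()
print(o["ee_pos"],o["wrist_force"],o["time"])
for c in("side","wrist"):
  for n in("long_rod","long_rod_end","collar_mouth"):
    print(c,n,[(np.round(x["location"],1).tolist(),round(x["confidence"],2)) for x in bot.mark_of(c,n)][:3])
for th in(35,10,5,0,-5):
    k=o["ee_pos"]+M@[-.169*np.sin(np.radians(th)),-.001,.169*np.cos(np.radians(th))-.019];e=o["ee_pos"]+M@[.031*np.sin(np.radians(th)),-.001,-.031*np.cos(np.radians(th))-.019]
    print(th,k,proj(s,k),"wrist",proj(w,k,o),"end",proj(w,e,o))
print(proj(s,[.598,.174,.051]))
```

```text
[0.5835 0.1646 0.1866] [-1.596  -0.7353 -0.9301] 26.3
side long_rod [([226.9, 240.8], 0.57)]
side long_rod_end []
side collar_mouth [([324.0, 280.0], 0.97), ([221.6, 243.7], 0.75), ([175.8, 215.5], 0.68)]
wrist long_rod [([255.1, 179.6], 0.59)]
wrist long_rod_end [([255.2, 295.0], 0.98)]
wrist collar_mouth [([253.8, 200.1], 0.95), ([81.2, 249.0], 0.6)]
35 [0.6518 0.2287 0.0645] [[195.4523 247.8786]] wrist [[255.2337 269.1875]] end [[254.5598 266.8624]]
10 [0.6039 0.18   0.0384] [[218.985  247.6435]] wrist [[255.2332 204.5591]] end [[254.5578 298.6494]]
5 [0.5936 0.1696 0.0369] [[223.7776 246.5198]] wrist [[255.2282 191.928 ]] end [[254.564  304.2778]]
0 [0.5832 0.1591 0.0366] [[228.5288 245.0603]] wrist [[255.2215 179.2775]] end [[254.5722 309.484 ]]
-5 [0.5728 0.1487 0.0377] [[233.2107 243.2778]] wrist [[255.213  166.5571]] end [[254.5822 314.2093]]
[[221.4102 243.3744]]
```

{"name": "arm_command", "arguments": {"series": [[0.001,0,-0.01,0],[0.001,0,-0.02,0],[0.001,0,-0.03,0],[0.001,0,-0.04,0],[0.001,0,-0.04,0]]}}

```text
time: 27.15
ee_pos: [0.5831, 0.1646, 0.2292]
tcp_rot: [-178.9, -1.4, -134.9]
wrist_force: [0.3, -0.1, -1.2]
opening: 0.0112
grasp_force: 22.4
```

Run:
```python
from foot import *
s=bot.camera("side");bot.camera("top");o=bot.get_obs();w=bot.camera("wrist");M=R.from_euler("xyz",o["tcp_rot"],degrees=True).as_matrix()
cv2.imwrite("pics/s11.png",s["color"]);cv2.imwrite("pics/w11.png",w["color"])
print(o["ee_pos"],o["wrist_force"],o["time"])
for c in("side","wrist"):
  for n in("long_rod","long_rod_end","collar_mouth"):
    print(c,n,[(np.round(x["location"],1).tolist(),round(x["confidence"],2)) for x in bot.mark_of(c,n)][:2])
for th in(10,0,-10):
    k=o["ee_pos"]+M@[-.169*np.sin(np.radians(th)),-.001,.169*np.cos(np.radians(th))-.019]
    print(th,k,proj(s,k)[0],"grasp",proj(s,o["ee_pos"]+M@[0,0,-.019])[0],"wrist",proj(w,k,o)[0])
g=s["color"];sat=g.max(2).astype(int)-g.min(2)
for r in range(160,246,4):
    c=slice(200,262);row=g[r,c].min(1).astype(int)
    m=np.where((row>130)&(sat[r,c]<28))[0];print(r,(m+200).tolist())
```

```text
[0.5827 0.1645 0.2272] [-0.0783 -0.8356 -1.072 ] 27.25
side long_rod [([225.1, 231.3], 0.71)]
side long_rod_end []
side collar_mouth [([224.3, 244.6], 0.96), ([173.0, 216.5], 0.72)]
wrist long_rod [([255.3, 180.7], 0.92)]
wrist long_rod_end [([254.0, 292.1], 0.67), ([250.6, 227.8], 0.61)]
wrist collar_mouth [([483.9, 28.9], 0.89), ([101.3, 236.8], 0.67)]
10 [0.6032 0.1799 0.0791] [218.2093 236.5881] grasp [222.9979 185.2679] wrist [255.2343 204.558 ]
0 [0.5824 0.159  0.0773] [227.9193 234.0631] grasp [222.9979 185.2679] wrist [255.2226 179.2764]
-10 [0.5618 0.1383 0.0807] [237.3454 230.2015] grasp [222.9979 185.2679] wrist [255.2036 153.7136]
160 [230, 231, 232]
164 []
168 []
172 []
176 []
180 []
184 []
188 [221]
192 [226]
196 [223, 224, 225, 226]
200 [224, 225, 226]
204 [224, 225, 226]
208 [224, 225, 226]
212 [224, 225, 226, 227]
216 [224, 225, 226, 227]
220 [224, 225, 226, 227]
224 [224, 225, 226, 227]
228 [225, 226, 227]
232 [225, 226, 227]
236 []
240 [213, 214, 215, 216]
244 [210, 211, 212, 213, 214, 215, 216, 217, 218, 220, 221, 222, 223, 224, 225, 226, 227, 228, 229, 230, 231, 232, 233, 234, 235]
```

Run:
```python
from foot import *
from plan import plan
w=bot.camera("wrist")
o={"ee_pos":np.array([.5835,.1646,.1868]),"tcp_rot":[-179,-1.55,-134.9]}
print(onz(w,(253.8,200.1),.051,o))
plan((.598,.174,.062),0,(-.006,-.001,.150))
g=cv2.imread("pics/w11.png")
for r in range(150,215,5): 
    row=g[r,225:290].min(1).astype(int);sat=g[r,225:290].max(1).astype(int)-row
    print(r,(np.where((row>120)&(sat<28))[0]+225)[[0,-1]] if ((row>120)&(sat<28)).any() else "-")
```

```text
[0.5981 0.1723 0.051 ]
now foot [0.5863 0.1631 0.0767] tcp goal [0.5942 0.1752 0.2121] shift [-0.0164 -0.0004  0.0143] yaw [-179.0105   -1.5904 -134.9098] t 27.65 F [ 0.3646 -0.5332 -1.0603]
150 [236 275]
155 [231 280]
160 [226 285]
165 [225 289]
170 [225 289]
175 [225 289]
180 [225 289]
185 [225 289]
190 [225 289]
195 [225 289]
200 [225 289]
205 [228 283]
210 [233 289]
```

{"name": "arm_command", "arguments": {"series": [[-0.008,0,0,0],[-0.016,0,0,0],[-0.016,0,0.005,0],[-0.016,0,0.01,0],[-0.016,0,0.01,0]]}}

```text
time: 28.15
ee_pos: [0.5934, 0.1753, 0.2153]
tcp_rot: [-179.0, -1.7, -134.9]
wrist_force: [-0.6, -0.5, -1.1]
opening: 0.0114
grasp_force: 22.4
```

```bash
cat > chk.py <<'E'
from foot import *
s=bot.camera("side");bot.camera("top");o=bot.get_obs();w=bot.camera("wrist");M=R.from_euler("xyz",o["tcp_rot"],degrees=True).as_matrix()
print(o["ee_pos"],o["wrist_force"],o["time"],o["opening"],o["grasp_force"])
for c in("side","wrist"):
  for n in("long_rod","long_rod_end","collar_mouth"):
    print(c,n,[(np.round(x["location"],1).tolist(),round(x["confidence"],2)) for x in bot.mark_of(c,n)][:2])
k=o["ee_pos"]+M@[-.006,-.001,.150]
print("foot model",k,proj(s,k)[0],"mouth",proj(s,[.598,.174,.051])[0],"dpx per 5mm x,y",proj(s,k+[.005,0,0])[0]-proj(s,k)[0],proj(s,k+[0,.005,0])[0]-proj(s,k)[0])
g=s["color"];c=slice(200,245)
for r in range(192,262,3):
    row=g[r,c].astype(float).mean(1);print(r,row[8:40].astype(int))
E
python3 chk.py
```

```text
[0.5935 0.1753 0.2163] [-0.0013  0.677  -0.7859] 28.25 0.011920784101025447 22.399814128875732
side long_rod [([220.5, 237.3], 0.57)]
side long_rod_end []
side collar_mouth [([175.7, 214.8], 0.95), ([222.7, 247.3], 0.81)]
wrist long_rod [([258.1, 180.1], 0.96)]
wrist long_rod_end [([254.0, 294.0], 0.7)]
wrist collar_mouth [([252.8, 180.2], 0.91), ([95.8, 227.9], 0.88)]
foot model [0.5973 0.174  0.0662] [221.2669 239.2806] mouth [221.4102 243.3744] dpx per 5mm x,y [-1.6173 -0.3462] [-0.707   1.0753]
192 [ 96  91  85  82  96  75  69 129 128  75  42  35  40  41  54  89  74  64
  72  78  80  83  85  84  84  82  84  83  84  82  84  84]
195 [ 97  93  85  79  72  59  54 108 131  90  49  38  40  41  45  83  84  82
  81  86  85  84  83  83  84  84  84  83  84  85  89  87]
198 [ 67  64  59  55  51  46  45  69 110 120 121 133 145 146 119  91  84  84
  85  84  84  83  85  85  83  84  84  85  87  87  86  85]
201 [ 65  62  60  53  51  47  43  39  40  59 131 210 218 186 128  92  86  86
  85  84  85  86  84  84  84  87  88  89  85  84  86  87]
204 [ 65  63  60  57  53  52  50  50  57  76 129 209 221
[... 1943 characters left out ...]
 161 161 161 162 163 164]
249 [163 165 164 163 162 162 162 161 160 181 193 194 195 187 175 158 131 106
 116 149 159 158 158 159 161 162 160 162 164 165 164 163]
252 [165 165 164 164 162 163 164 163 164 175 191 198 196 187 175 158 132 108
 110 144 157 159 160 161 161 160 163 164 163 163 163 162]
255 [164 164 164 163 163 163 163 162 162 163 167 178 187 177 169 163 153 153
 156 158 160 160 160 160 160 163 163 161 162 162 148 138]
258 [164 164 164 162 163 164 163 161 162 160 161 162 162 160 158 157 156 157
 158 159 159 159 160 162 162 160 160 162 152 133 154 164]
261 [ 97 113 130 138 141 150 148 155 159 161 161 160 159 157 156 157 157 160
 160 158 157 159 163 160 159 161 157 130 145 161 166 170]
```

Side profile: the rod's foot is centred at column 221.6 and the collar at 221.5–221.9, so they are aligned. I lower slowly.

{"name": "arm_command", "arguments": {"series": [[0,0,0.005,0],[0,0,0.01,0],[0,0,0.014,0],[0,0,0.018,0],[0,0,0.021,0]]}}

```text
time: 29.1
ee_pos: [0.5947, 0.1752, 0.1998]
tcp_rot: [-178.8, -1.2, -134.9]
wrist_force: [-2.0, 1.3, 37.8]
opening: 0.0116
grasp_force: 26.4
```

```bash
python3 chk.py | head -8; python3 st.py
```

```text
[0.5946 0.1752 0.1999] [-0.7419  0.6017 23.1142] 29.2 0.011565427376810631 25.010576248168945
side long_rod [([217.8, 242.1], 0.73)]
side long_rod_end [([333.6, 181.8], 0.23)]
side collar_mouth [([178.7, 215.3], 0.84), ([322.4, 278.7], 0.65)]
wrist long_rod [([260.3, 175.3], 0.97)]
wrist long_rod_end [([256.1, 299.0], 0.93)]
wrist collar_mouth [([86.1, 234.2], 0.71), ([253.9, 182.0], 0.65)]
foot model [0.5996 0.1743 0.0499] [220.8747 243.6293] mouth [221.4102 243.3744] dpx per 5mm x,y [-1.6058 -0.3484] [-0.7033  1.0805]
29.55 [ 17.156  14.802  17.781  93.467  -1.611 -27.948] [0.595 0.175 0.2  ] [-178.805   -1.186 -134.901] toolz [ 0.    -0.029 -1.   ] [-1.775  1.284 22.848] 0.011411660102174486 25.010757744312286
```

{"name": "arm_command", "arguments": {"series": [[0,0,-0.003,0],[0,0,-0.006,0],[0,0,-0.008,0],[0,0,-0.008,0],[0,0,-0.008,0]]}}

```text
time: 30.05
ee_pos: [0.5936, 0.1749, 0.203]
tcp_rot: [-179.0, -1.6, -134.9]
wrist_force: [-0.8, -0.5, -1.1]
opening: 0.0115
grasp_force: 22.4
```

Run:
```python
from foot import *
s=bot.camera("side");bot.camera("top");o=bot.get_obs();w=bot.camera("wrist");M=R.from_euler("xyz",o["tcp_rot"],degrees=True).as_matrix()
cv2.imwrite("pics/w12.png",w["color"]);cv2.imwrite("pics/s12.png",s["color"])
print(o["ee_pos"],o["tcp_rot"],o["wrist_force"],o["time"])
for z in(.016,.051):
    C=np.array([.598,.174,z]);print(z,proj(w,C,o)[0],proj(w,C+M@[.014,0,0],o)[0],proj(w,C+M@[0,.014,0],o)[0])
k=o["ee_pos"]+M@[-.006,-.001,.150];print("foot",k,proj(w,k,o)[0],proj(w,k+M@[0,.006,0],o)[0])
g=w["color"].astype(float).mean(2)
for r in range(150,215,4):print(r,g[r,232:282].astype(int))
```

```text
[0.5935 0.1749 0.2031] [-179.0185   -1.6097 -134.9074] [ 0.2647 -0.1168 -1.4052] 30.15
0.016 [255.5677 176.9646] [255.5658 166.0743] [266.7205 176.9641]
0.051 [255.0324 184.5214] [255.0224 172.548 ] [267.3881 184.5205]
foot [0.5973 0.1737 0.053 ] [255.225 184.403] [260.5574 184.4024]
150 [182 182 182 182 181 181 180 180 179 178 178 179 179 177 175 175 176 177
 179 179 179 179 179 180 180 181 180 180 180 179 178 177 178 179 179 180
 179 181 182 184 183 181 180 179 180 180 182 181 181 180]
154 [180 180 181 181 182 182 181 181 180 181 180 179 179 179 179 179 178 177
 175 175 175 176 178 179 179 178 178 179 179 180 181 180 179 178 178 177
 177 178 180 179 179 180 181 182 182 180 179 178 179 179]
158 [178 178 179 180 179 180 181 181 182 182 182 181 181 181 180 178 178 178
 178 179 179 176 174 174 175 176 178 179 178 178 178 178 179 180 180 179
 178 177 177 177 177 178 179 178 179 179 181 182 181 180]
162 [179 179 178 177 177 178 179 180 180 180 180 181 182 182 181 181 180 180
 179 179 177 177 178 178 178 176 175 174 175 176 178 178 178 177 178 178
 179 179 179 178 178 177 177 176 176 177 
[... 2020 characters left out ...]
68 177 177 177 177
 178 178 177 178 178 178 178 177 175 174 176 176 177 177]
206 [160 175 178 179 179 178 179 180 180 181 181 180 179 179 178 172 155 128
 119 119 120 122 122 122 122 121 121 120 120 122 138 162 175 178 178 178
 177 176 177 177 178 177 177 177 177 175 165 143 112  90]
210 [ 88  82  91 120 152 172 178 179 179 179 179 180 180 181 180 170 143 122
 119 119 120 121 122 122 121 120 121 120 119 120 126 148 171 178 178 178
 178 178 177 178 177 174 163 140 111  89  86  91  95  96]
214 [ 94  93  94  93  90  83  86 112 148 170 179 180 179 179 177 165 132 117
 118 119 120 121 121 122 121 120 120 119 119 120 123 144 170 177 178 178
 176 171 153 123  97  85  89  94  95  95  94  95  96  97]
```

Run:
```python
import cv2,numpy as np
g=cv2.imread("pics/s12.png").astype(float).mean(2)
for r in list(range(200,246,4))+list(range(246,262,2)):print(r,g[r,210:234].astype(int))
```

```text
200 [ 60  53  51  47  47  81 130 119  70  42  43  52  60  88  94  87  85  84
  84  85  84  83  83  84]
204 [ 59  56  53  50  50  51  59  75 110 203 223 202 151 101  85  84  84  86
  84  83  85  88  89  87]
208 [ 81  73  65  60  70  79  81  82 109 207 226 208 162 108  86  85  85  84
  87  88  89  87  87  85]
212 [ 60  69  78  81  84  84  85  83  99 176 219 212 173 109  76  74  75  80
  81  81  84  85  87  88]
216 [ 79  82  84  83  83  84  84  85  93 143 213 218 184 121  74  63  59  49
  53 101 127 133 129 120]
220 [ 83  83  84  84  86  86  86  83  75 106 207 222 194 137  76  52  91 146
 164 169 170 169 166 166]
224 [ 84  84  85  86  82  74  63  61  61  90 204 223 202 152 141 159 167 169
 169 166 164 166 168 169]
228 [ 86  85  76  65  62  59  58  60  57  68 164 217 207 163 138 159 167 164
 164 167 169 168 170 171]
232 [ 70  61  61  59  59  58  51  46  89 149 188 221 215 175 138 153 165 167
 168 169 169 172 171 170]
236 [ 60  59  59  54  43  69 127 157 164 166 173 218 220 185 141 157 166 168
 171 172 171 165 157 153]
240 [ 56  55 100 143 156 159 161 160 161 158 161 217 224 194 143 159 1
[... 259 characters left out ...]
 160 160 157 178 192 194 194 186 174 156 130 105 118 151
 160 159 158 158 158 162]
250 [164 163 162 162 162 161 164 181 192 196 194 186 174 157 131 106 112 148
 158 158 158 159 161 161]
252 [163 164 163 161 163 163 164 173 189 197 194 187 174 157 133 107 110 145
 156 158 160 161 161 159]
254 [163 162 164 163 165 162 162 165 180 192 194 186 173 159 140 132 148 157
 158 159 161 158 160 162]
256 [165 163 164 163 162 162 162 161 162 163 165 159 159 160 158 157 157 158
 160 161 157 159 161 162]
258 [163 162 162 161 161 162 161 161 162 162 162 161 158 157 156 156 159 159
 158 157 159 162 163 160]
260 [159 161 160 161 161 160 159 163 161 161 160 157 156 157 157 157 158 159
 158 159 161 161 160 159]
```

The rod's foot sits about 1 px right of the mouth in the side view (≈ 3 mm along tool x) and about 1 px off in the wrist view (≈ 1 mm along tool y). I correct both and try again.

{"name": "arm_command", "arguments": {"series": [[-0.003,-0.001,0,0],[-0.003,-0.001,0.003,0],[-0.003,-0.001,0.006,0],[-0.003,-0.001,0.009,0],[-0.003,-0.001,0.012,0]]}}

```text
time: 30.7
ee_pos: [0.5964, 0.1761, 0.1912]
tcp_rot: [-179.0, -1.6, -134.9]
wrist_force: [2.3, -0.2, -0.9]
opening: 0.0108
grasp_force: 22.4
```

```bash
python3 st.py
python3 - <<'E'
from h import *
s=bot.camera("side");g=s["color"].astype(float).mean(2)
for r in (204,212,220,228,236,240,242,244,246,250):print(r,g[r,210:232].astype(int))
for a in (.035,.051,.066,.15):print(proj(s,[.598,.174,a])[0])
E
```

```text
30.7 [ 17.187  15.399  17.519  93.041  -1.614 -27.909] [0.596 0.176 0.191] [-179.005   -1.57  -134.905] toolz [-0.007 -0.032 -0.999] [ 2.263 -0.227 -0.915] 0.010800947293083311 22.426469027996063
204 [ 59  56  52  51  64 129 137  83  45  47  58  60  75  88  86  83  86  85
  85  84  85  85]
212 [ 59  69  77  80  80  83  85  98 174 218 210 169 111  79  71  73  75  79
  81  81  83  85]
220 [ 82  84  83  84  85  86  85  84 117 208 220 190 132  81  56  49  90 146
 163 168 169 168]
228 [ 85  85  77  64  60  59  60  58  89 205 225 205 158 145 162 168 167 163
 164 167 167 169]
236 [ 58  59  59  54  44  68 125 156 165 187 222 218 178 135 155 166 167 168
 171 172 172 166]
240 [ 57  54 100 143 156 160 160 161 161 172 220 222 187 139 153 168 171 171
 169 161 155 155]
242 [ 63 119 152 160 159 159 160 159 152 140 213 223 192 140 156 166 164 158
 159 147 154 158]
244 [143 159 160 161 159 160 162 163 138 131 201 214 187 156 163 143 147 159
 163 164 162 160]
246 [160 162 162 160 160 159 154 176 193 194 188 184 180 168 138 107 124 155
 162 161 160 157]
250 [163 162 162 162 161 162 165 179 191 195 195 187 174 157 130 105 110 147
 158 158 158 160]
[221.78963284 247.6740877 ]
[221.41023487 243.37443501]
[221.05000214 239.29314354]
[218.94726134 215.49254635]
```

The rod is inside the mouth, 12 mm lower with no force. I continue down.

{"name": "arm_command", "arguments": {"series": [[0,0,0.004,0],[0,0,0.008,0],[0,0,0.012,0],[0,0,0.015,0],[0,0,0.018,0]]}}

```text
time: 31.25
ee_pos: [0.5963, 0.1755, 0.1733]
tcp_rot: [-179.0, -1.6, -134.9]
wrist_force: [1.0, 1.3, -0.2]
opening: 0.0114
grasp_force: 22.4
```

{"name": "arm_command", "arguments": {"series": [[0,0,0.001,0],[0,0,0.002,0],[0,0,0.003,0],[0,0,0.003,0],[0,0,0.003,0]]}}

```text
time: 31.75
ee_pos: [0.5963, 0.1754, 0.1705]
tcp_rot: [-179.0, -1.6, -134.9]
wrist_force: [1.5, 0.8, -0.4]
opening: 0.0114
grasp_force: 22.4
```

{"name": "arm_command", "arguments": {"series": [[0,0,0.001,0],[0,0,0.002,0],[0,0,0.003,0],[0,0,0.003,0],[0,0,0.003,0]]}}

```text
time: 32.25
ee_pos: [0.5962, 0.1753, 0.1674]
tcp_rot: [-179.0, -1.6, -134.9]
wrist_force: [1.3, 1.0, -1.0]
opening: 0.0113
grasp_force: 22.4
```

{"name": "arm_command", "arguments": {"series": [[0,0,0.001,0],[0,0,0.002,0],[0,0,0.003,0],[0,0,0.003,0],[0,0,0.003,0]]}}

```text
time: 32.75
ee_pos: [0.5965, 0.1753, 0.1658]
tcp_rot: [-178.9, -1.5, -134.9]
wrist_force: [0.4, 2.0, 6.9]
opening: 0.0112
grasp_force: 23.3
```

Bottom contact came at z 0.166, 35 mm below the rim contact, which matches the bore depth. I release and rise.

{"name": "arm_command", "arguments": {"series": [[0,0,0,0],[0,0,0,0],[0,0,0,0],[0,0,0,0],[0,0,0,0]], "hand": 0.085}}

```text
time: 33.25
ee_pos: [0.5961, 0.1751, 0.1643]
tcp_rot: [-179.0, -1.6, -134.9]
wrist_force: [0.4, -0.1, 0.3]
opening: 0.0826
grasp_force: 0.0
```

{"name": "arm_command", "arguments": {"series": [[0,0,0,0],[0,0,-0.01,0],[0,0,-0.03,0],[0,0,-0.05,0],[0,0,-0.08,0]]}}

```text
time: 33.75
ee_pos: [0.5963, 0.1776, 0.2449]
tcp_rot: [-179.0, -1.6, -134.9]
wrist_force: [0.5, 0.7, 0.2]
opening: 0.0851
grasp_force: 0.0
```

{"name": "arm_command", "arguments": {"series": [[0.0,0,-0.03,0],[0.02,0,-0.05,0],[0.05,0,-0.05,0],[0.09,0,-0.05,0],[0.13,0,-0.05,0]]}}

```text
time: 34.25
ee_pos: [0.5044, 0.0866, 0.2987]
tcp_rot: [-179.0, -1.5, -134.9]
wrist_force: [0.3, -0.3, 0.4]
opening: 0.0849
grasp_force: 0.0
```

```bash
python3 st.py
python3 - <<'E'
from h import *
s=bot.camera("side");bot.camera("top");o=bot.get_obs();w=bot.camera("wrist")
for c in("side","top","wrist"):
  for n in("long_rod","long_rod_end","collar_mouth","jig_corner","bolt","short_rod"):
    print(c,n,[(np.round(x["location"],1).tolist(),round(x["confidence"],2)) for x in bot.mark_of(c,n)][:3])
print("end exp",proj(s,[.598,.174,.216]),proj(w,[.598,.174,.216],o),"mouth",proj(s,[.598,.174,.051]),proj(w,[.598,.174,.051],o),"corner",proj(w,[.6492,.2245,.01],o))
g=s["color"].astype(float).mean(2)
for r in range(192,256,6):print(r,g[r,206:232].astype(int))
e=[x["location"] for x in bot.mark_of("wrist","long_rod_end")];print([onz(w,q,.216,o) for q in e[:1]])
E
```

```text
34.25 [ 10.698   2.505  15.075 103.26   -1.72  -34.432] [0.504 0.087 0.299] [-178.971   -1.541 -134.873] toolz [-0.006 -0.032 -0.999] [ 0.273 -0.288  0.355] 0.08493970568045754 0.0
side long_rod [([221.4, 251.5], 0.59)]
side long_rod_end [([209.9, 196.5], 0.79)]
side collar_mouth [([325.1, 278.5], 0.69), ([176.9, 214.6], 0.65), ([222.3, 244.8], 0.55)]
side jig_corner [([201.3, 261.6], 0.75), ([206.0, 199.8], 0.37)]
side bolt []
side short_rod []
top long_rod []
top long_rod_end []
top collar_mouth [([201.7, 265.1], 0.81), ([242.2, 110.4], 0.55), ([134.5, 161.3], 0.23)]
top jig_corner [([320.4, 169.0], 0.34)]
top bolt [([319.9, 164.7], 0.56)]
top short_rod [([305.6, 168.1], 0.54)]
wrist long_rod [([256.6, 232.8], 0.87)]
wrist long_rod_end [([239.6, 328.1], 0.66)]
wrist collar_mouth [([136.3, 275.2], 0.66), ([255.1, 244.0], 0.58)]
wrist jig_corner [([255.2, 266.4], 0.64)]
wrist bolt [([73.1, 84.1], 0.94)]
wrist short_rod [([105.9, 100.0], 0.87)]
end exp [[217.18577061 195.58414553]] [[253.49237933 319.25170534]] mouth [[221.41023487 243.37443501]] [[256.19509075 244.01666967]] corner [
[... 595 characters left out ...]
4  87  85  85  88  87  90 121 212 225 205 150  90  65  62  61  52
  61 117 157 170 174 173 172 169]
228 [ 87  86  88  89  90  87  78  68  63  94 207 226 204 150  93 118 157 170
 173 173 170 168 169 171 174 174]
234 [ 90  85  78  68  62  61  62  61  57  46  85 205 227 205 157 147 163 166
 168 171 171 172 173 175 175 176]
240 [ 62  62  63  63  57  56 103 148 160 164 166 171 215 227 208 158 144 161
 168 173 176 175 175 165 160 159]
246 [ 61  57 107 152 166 167 167 166 164 163 158 181 196 201 194 188 184 174
 142 110 128 160 167 167 164 164]
252 [168 170 170 169 169 166 167 167 167 168 169 179 194 202 199 191 178 162
 136 110 113 149 160 164 164 166]
[array([0.61706709, 0.17209623, 0.216     ])]
```

The rod stands on the bottom of the collar: its end is at the expected row, and the lean of about 5–6° is within the bore's play. The collar edges are unchanged from before insertion, so the plate is still home, and the bolt and short rod are where they were. Handing in.

```bash
python3 -c "
from workcell import bot
print(bot.job_done())"
```

```text
the job is handed in; nothing more can be done
None
```

I handed the job in at about 34 s of the 64 s; the hand-in returned no verdict. By my last camera check the plate sits tight against both stop bars and the long rod stands on the collar's bottom, leaning about 5–6° (limit 9.7°). The gripper is clear, and the short rod and bolt are where they were.

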